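# Rehang the guard door of a webbing cutter

### The arm

A 6-joint arm with a two-finger parallel gripper is mounted at the origin on the work surface. World frame = base frame: x ahead of the robot, y to its left, z up, the work surface at z = 0. Lengths are in m, angles in rad, forces in N, time in s.
With the tool pointing down it reaches from about 0.375 to 0.975 m from the base axis. Payload 3.8 kg.
Tool frame: the origin (TCP) lies midway between the tips of the shut fingers; the grasp point (between the pads) lies 19 mm behind it; x points along the fingers, y is the direction in which the jaws open and shut, and the axes are right-handed (so a half turn about x gives the same grasp; the last joint's range is limited). The gripper opens to 88 mm and grips with 3 to 60 N. Pads are 18 mm wide; open, the fingers measure 123 mm over their backs; the gripper's body (75 mm by 187 mm) begins 45 mm behind the grasp point.
Start: joints at [1.165, 0.264, 1.604, -0, 1.274, -0.037], TCP at [0.243, 0.63, 0.209] pointing down, gripper open.
Joint ranges: [-2.63, 2.63], [-0.94, 2.18], [0.31, 2.57], [-1.31, 4.45], [0, 2.66], [-2.55, 2.55]. Speed limits (rad/s): [2.57, 2.57, 3.14, 3.14, 3.14, 3.14].

### API

Orientations are given as a rotation vector (axis times angle).
In Python, from cell import manip, inverse_kinematics, cams, order gives the robot as it stands. Calls block until the motion is done:
- manip.move_pose(position, orientation): joint-space move of the TCP to a pose.
- manip.move_linear(position, rate=0.15, rot=None): straight line of the TCP; rot=None keeps the orientation; rate is the mean speed in m/s.
- manip.set_joints(angles): joint-space move.
- manip.set_gripper(opening, force=None): finger opening in m; force is the grip in N (None keeps the last); returns when the fingers have stopped.
- manip.dwell(seconds).
- inverse_kinematics(position, orientation): joint angles nearest the present ones, or None.
- manip.state(): the state.
- cams.capture(name): name is "scene" or "top" or "wrist"; returns a dict with "image" (384x512x3 uint8, blue, green, red), "z_map" (384x512 float32, m along the optical axis (not along the pixel's ray), 0 where there is no reading), "intrinsics" (3x3 intrinsics, pixels), "position" and "orientation" of the camera in the world; the wrist camera has in their place "T_tool_cam" (4x4, takes a point from camera to tool coordinates, whose origin is the TCP and whose axes are the tool frame's). Camera axes: x right, y down, z forward; pixel columns grow to the right and rows downward; lengths in m; the calibration is good to about 2 mm. A picture is of the moment at which its call begins: read the wrist's pose just before it.
A pose or a line that the arm cannot do raises manip.IKError and nothing moves.
- order.close_job(): hands the job in, once; it reports no verdict.
The state is a dict: "clock": time; "joint_pos": joint angles; "joint_velocities": joint speeds; "tau": joint torques, N m; "tool_pos": TCP position; "tcp_rot": TCP orientation; "contact_force": force on the tool from outside, world axes, zero at the start; "moment": the same for the moment, N m; "gripper_width": finger opening in m.
Only numpy, scipy, OpenCV 4.12 (cv2) and the standard library are available. Lean on these libraries where they do the work, as an engineer would, in place of code of your own. Each camera call takes 0.05 s, during which the arm holds its last target.

### The job

The blade of the webbing cutter has been changed and its clear guard door still leans on the plywood stand. Take the door by its handle, lower both of its hinge knuckles right down onto the cutter's two hinge pins with the door standing well open (about 60 degrees; the overhanging console leaves no room to lift it on when shut), then swing it fully shut against its rubber stops and let go. Leave the blade box, screwdriver, thread spool and twine where they are.

Things in the scene. Friction and masses are not known exactly. Their poses are not given: they have to be found in the camera images.
- door: Guard door, loose, 0.3 to 0.5 kg: clear panel 186 wide, 160 high, 6 thick, aluminium edges. Origin on its hinge axis (in the panel's mid-plane) level with the lower edge. x points from outside to inside, y from free edge to hinge, z up along the hinge axis; the panel spans y -200 to -14. At the start it leans on the stand, top tilted back (to +x) 15 degrees, handle side towards the robot.
- handle (a point): Centre of the door's black bar handle, on the outside, at x -42, y -105, z 80 of the door; frame as the door's. The bar is 12 wide (y), 18 deep (x), 110 long (z), with a foot 12 wide to the panel at each end and 30 free between bar and panel. A tool gripping it across y must lean 25 to 45 degrees from the door's plane, outwards, to clear panel and console.
- knuckle_low (a point): Centre of the lower mouth of the door's lower hinge knuckle, a steel tube along the door's z: 24 long, outside diameter 20, bore 11, open right through. At x 0, y 0, z 20 of the door; frame as the door's.
- knuckle_up (a point): The same point of the door's upper, equal knuckle: x 0, y 0, z 112 of the door, 92 above the lower one; frame as the door's.
- pin_low (a point): Foot of the cutter's lower brass hinge pin, on the shoulder (top of a 19 wide steel boss, 65 above the table) where the door's lower knuckle comes to rest; hung, knuckle_low lies here. Pin upright, diameter 8, 20 high, the upper 10 tapering to diameter 2. Frame as the cutter's.
- pin_up (a point): Foot of the cutter's upper, equal hinge pin, straight above the lower, its shoulder 157 above the table; hung, knuckle_up lies here. The cutter's upright front face is 12 behind the pins' axis and rises to 250, so bring the door in from the front. Frame as the cutter's.
- cutter: Webbing cutter, fixed, white and grey, 240 deep (x), 340 wide (y), 285 high. Origin at the centre of its underside, front to its own -x (towards the robot), z up. Hinge axis at x -132, y 100. The shut door's frame is parallel to this one: it reaches from the hinge towards -y, handle out to -x. It opens clockwise seen from above, free edge out to -x. Hinges turn freely with some play; no latch.
- console (a point): Middle of the lower front edge of the grey console that overhangs the shut door: 217 above the table (12 above the hung door's top), 30 further out than the shut door's outer face. The overhang spans 230 across, y -170 to 60 of the cutter. Frame as the cutter's.
- stop (a point): Face of the lower of two rubber stops that the shut door's inside rests against near its free edge; the other is 115 above it. Frame as the cutter's.
- stand: Plywood stand, fixed: base 130 by 250, 12 high, reaching from x -45 to 85; front to its own -x. Two back rests 130 high lean back 15 degrees. The door's lower edge stands on the base, 4 behind a lip 8 high: raise the door along its own z first.
- bladebox: Closed grey box with blue lid, 77 by 112, 34 high; origin at the centre of its underside. To be left alone.
- driver: Screwdriver with orange handle lying on the table along its own x, handle to -x, about 200 long, 26 thick. To be left alone.
- spool: Standing spool of green thread, diameter 37, 52 high; origin at the centre of its underside. To be left alone.
- twine: Standing cone of taupe twine, diameter 60, 123 high; origin at the centre of its underside. To be left alone.

How it is judged:
By the outcome, as a careful person would: the job done as asked, in the order asked, and still so for the second after the job is handed in, with the robot touching nothing.
It also fails if it takes over 61 s, if anything falls off the work surface, if the arm or the gripper's body presses on something with over 40 N, if the wrist force passes 120 N, or if a joint passes its speed limit or range.

## Working session

There is one attempt and no reset: what is moved stays moved. The work goes in short steps, each a Python script; the robot and the scene stay as the last script left them, time stands still between calls to the robot, and variables do not carry over. Pictures are saved under pics/ and viewed, and the job is handed in when it is done.

```bash
ls; mkdir -p pics; python3 - <<'E'
from cell import manip, cams
import cv2, numpy as np
s=manip.state(); print({k:np.round(v,3) for k,v in s.items()})
for n in ["scene","top","wrist"]:
    c=cams.capture(n); cv2.imwrite(f"pics/{n}0.png",c["image"]); np.savez(f"{n}0.npz",**c)
    print(n,c["intrinsics"].round(1).tolist(),c.get("position"),c.get("orientation"),c.get("T_tool_cam"))
E
```

```text
pics
{'clock': np.float64(0.0), 'joint_pos': array([ 1.165,  0.265,  1.605, -0.   ,  1.274, -0.037]), 'joint_velocities': array([-0.   , -0.001, -0.001, -0.002,  0.   , -0.001]), 'tau': array([ 1.0000e-03, -5.0211e+01, -3.5688e+01,  7.3000e-02,  2.9000e-02,
       -0.0000e+00]), 'tool_pos': array([0.243, 0.629, 0.208]), 'tcp_rot': array([ 0.288,  1.552, -0.291]), 'contact_force': array([-0.504, -0.481, -0.37 ]), 'moment': array([-0.023,  0.048, -0.024]), 'gripper_width': np.float64(0.088)}
scene [[406.3, 0.0, 262.6], [0.0, 406.3, 188.4], [0.0, 0.0, 1.0]] [0.57089289 0.2826043  1.1213735 ] [-0.09431952 -3.10004591  0.45569724] None
top [[347.7, 0.0, 256.8], [0.0, 347.7, 198.3], [0.0, 0.0, 1.0]] [ 0.33737939 -0.02864343  1.15960367] [-2.17806741  2.04196421 -0.20855516] None
wrist [[317.8, 0.0, 248.1], [0.0, 317.8, 190.4], [0.0, 0.0, 1.0]] None None [[ 9.69853164e-04 -2.89342302e-01  9.57225204e-01 -1.76285534e-01]
 [ 9.99999502e-01  5.40505770e-05 -9.96853780e-04 -6.11664897e-04]
 [ 2.36693393e-04  9.57225694e-01  2.89342210e-01 -7.53206608e-02]
 [ 0.00000000e+00  0.00000000e+00  0.00000000e+00  1.00000000e+00]]
```

View pics/scene0.png

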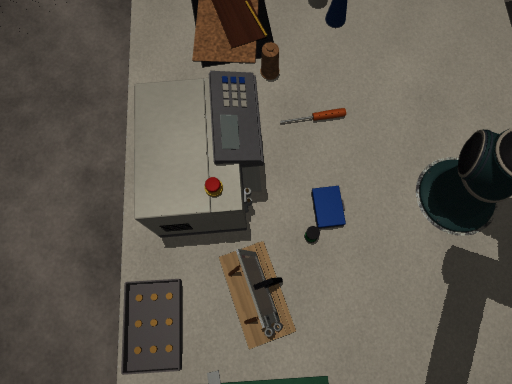

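View pics/top0.png

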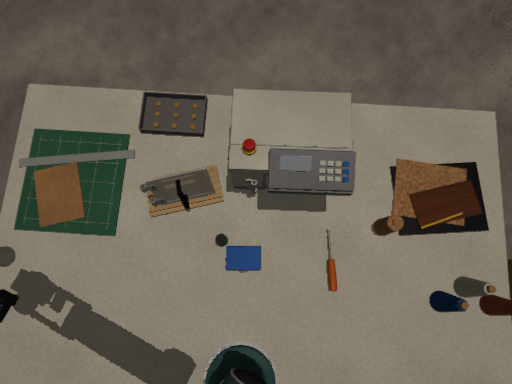

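View pics/wrist0.png

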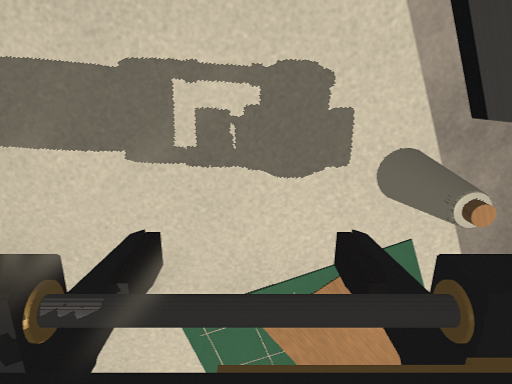

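```bash
cat > h.py <<'E'
import numpy as np, cv2
from scipy.spatial.transform import Rotation as R
def campose(c,state=None):
    if c.get("T_tool_cam") is not None and np.ndim(c["T_tool_cam"])==2:
        T=np.array(c["T_tool_cam"]); Rw=R.from_rotvec(state["tcp_rot"]).as_matrix()
        return Rw@T[:3,:3], Rw@T[:3,3]+state["tool_pos"]
    return R.from_rotvec(c["orientation"]).as_matrix(), np.array(c["position"])
def cloud(c,state=None):
    Rm,p=campose(c,state); K=c["intrinsics"]; z=c["z_map"]
    v,u=np.mgrid[:z.shape[0],:z.shape[1]]
    P=np.stack([(u-K[0,2])/K[0,0]*z,(v-K[1,2])/K[1,1]*z,z],-1)
    W=P@Rm.T+p; W[z==0]=np.nan
    return W
def ray(c,uv,state=None):
    Rm,p=campose(c,state);K=c["intrinsics"]
    d=Rm@np.array([(uv[0]-K[0,2])/K[0,0],(uv[1]-K[1,2])/K[1,1],1]); return p,d/np.linalg.norm(d)
def onplane(c,uv,z,state=None):
    p,d=ray(c,uv,state); return p+d*(z-p[2])/d[2]
def tri(*rays):
    A=np.zeros((3,3));b=np.zeros(3)
    for p,d in rays:
        M=np.eye(3)-np.outer(d,d);A+=M;b+=M@p
    x=np.linalg.solve(A,b); return x,[np.linalg.norm((np.eye(3)-np.outer(d,d))@(x-p)) for p,d in rays]
def proj(c,X,state=None):
    Rm,p=campose(c,state);q=Rm.T@(np.array(X)-p);K=c["intrinsics"]
    return K[:2,:2]@(q[:2]/q[2])+K[:2,2]
E
python3 - <<'E'
from h import *
for n,(r0,r1,c0,c1) in {"scene":(175,350,190,350),"top":(90,220,130,360)}.items():
    c=dict(np.load(n+"0.npz",allow_pickle=True)); im=c["image"][r0:r1,c0:c1]
    cv2.imwrite(f"pics/{n}z.png",cv2.resize(im,None,fx=3.4,fy=3.4,interpolation=cv2.INTER_CUBIC))
    W=cloud(c)
    pts={"scene":[(240,100),(212,185),(170,220),(248,195),(310,235),(328,207),(262,290),(232,270),(270,60)],"top":[(249,147),(252,185),(183,193),(300,100),(240,257),(150,187),(300,180),(215,200)]}[n]
    for p in pts: print(n,p,W[p[1],p[0]].round(3))
E
```

```text
scene (240, 100) [ 0.597 -0.195  0.263]
scene (212, 185) [0.666 0.017 0.283]
scene (170, 220) [0.773 0.071 0.207]
scene (248, 195) [0.593 0.005 0.146]
scene (310, 235) [0.436 0.099 0.052]
scene (328, 207) [0.377 0.021 0.033]
scene (262, 290) [0.572 0.233 0.073]
scene (232, 270) [0.646 0.177 0.052]
scene (270, 60) [ 0.509 -0.413  0.096]
top (249, 147) [0.656 0.013 0.283]
top (252, 185) [0.584 0.002 0.154]
top (183, 193) [0.566 0.226 0.059]
top (300, 100) [ 0.817 -0.12   0.25 ]
top (240, 257) [0.375 0.028 0.032]
top (150, 187) [0.562 0.31  0.137]
top (300, 180) [ 0.58  -0.128  0.262]
top (215, 200) [0.56  0.128 0.007]
```

View pics/scenez.png

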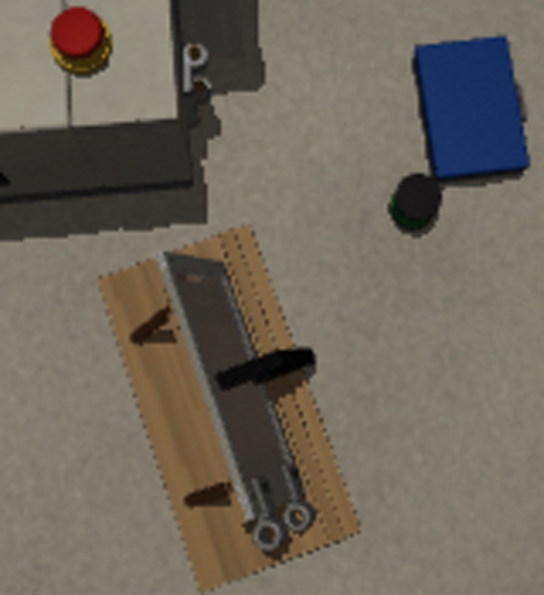

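View pics/topz.png

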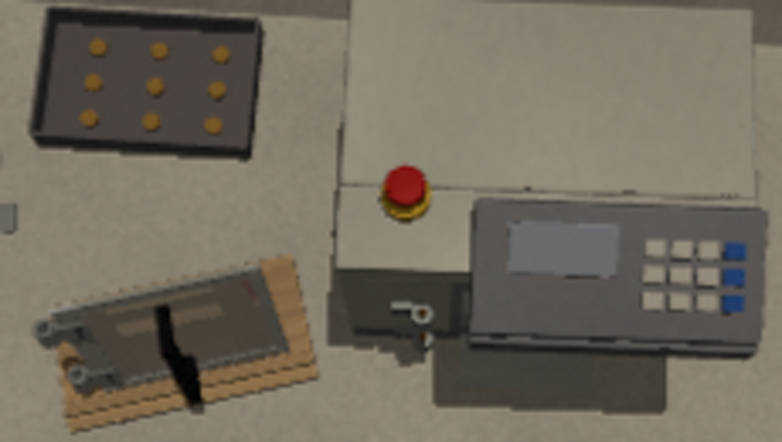

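```bash
python3 - <<'E'
from h import *
for n in ["scene","top"]:
    c=dict(np.load(n+"0.npz",allow_pickle=True)); W=cloud(c)
    m=(abs(W[...,2]-0.25)<0.004)&(W[...,0]>.5)
    m=cv2.morphologyEx(m.astype(np.uint8),cv2.MORPH_OPEN,np.ones((3,3)))
    P=W[m>0]; r=cv2.minAreaRect((P[:,:2]*1000).astype(np.float32)); print(n,"cutter top",r, cv2.boxPoints(r).round(0).tolist())
    # boss / near hinge points
    h=(W[...,0]>.55)&(W[...,0]<.615)&(abs(W[...,1]-.0)<.06)&(W[...,2]>.1)&(W[...,2]<.2)
    for v,u in np.argwhere(h): print((u,v),W[v,u].round(3),c["image"][v,u]) if n=="top" else 0
    # stand base z=12
    m=(abs(W[...,2]-0.012)<0.004)&(W[...,0]>.45)&(W[...,1]>.1)&(W[...,1]<.4)
    hs=cv2.cvtColor(c["image"],cv2.COLOR_BGR2HSV); m&=(hs[...,1]>90)
    P=W[m]; r=cv2.minAreaRect((P[:,:2]*1000).astype(np.float32)); print(n,"stand",r)
    # door panel plane
    m=(W[...,0]>.5)&(W[...,0]<.7)&(W[...,1]>.1)&(W[...,1]<.4)&(W[...,2]>.03)&(W[...,2]<.2)
    print(n,m.sum(),W[m][:,2].max())
    # knuckles
    P=W[m&(W[...,2]>.13)]; print(P[::5].round(3).tolist()[:40])
E
```

```text
scene cutter top ((729.0175170898438, -99.45372009277344), (239.4690704345703, 338.9039306640625), 1.3376893997192383) [[605.0, 67.0], [613.0, -272.0], [853.0, -266.0], [845.0, 73.0]]
scene stand ((720.3887939453125, 275.7857666015625), (405.68798828125, 248.37953186035156), 16.451459884643555)
scene 1865 0.17210261478354194
[[0.627, 0.141, 0.165], [0.627, 0.143, 0.166], [0.616, 0.14, 0.143], [0.62, 0.145, 0.158], [0.625, 0.148, 0.167], [0.614, 0.145, 0.139], [0.618, 0.15, 0.159], [0.623, 0.153, 0.165], [0.612, 0.149, 0.134], [0.616, 0.154, 0.157], [0.618, 0.158, 0.168], [0.621, 0.16, 0.167], [0.61, 0.156, 0.13], [0.614, 0.161, 0.155], [0.616, 0.165, 0.167], [0.621, 0.167, 0.165], [0.61, 0.164, 0.139], [0.614, 0.169, 0.166], [0.619, 0.172, 0.168], [0.608, 0.169, 0.14], [0.612, 0.173, 0.158], [0.614, 0.176, 0.167], [0.617, 0.178, 0.163], [0.606, 0.176, 0.14], [0.61, 0.181, 0.16], [0.615, 0.183, 0.163], [0.604, 0.181, 0.135], [0.606, 0.184, 0.149], [0.61, 0.188, 0.164], [0.613, 0.19, 0.166], [0.602, 0.188, 0.135], [0.604, 0.191, 0.149], [0.606, 0.195, 0.162], [0.608, 0.197, 0.165], [0.
[... 17888 characters left out ...]
, [0.616, 0.156, 0.159], [0.619, 0.143, 0.154], [0.608, 0.202, 0.166], [0.608, 0.187, 0.17], [0.613, 0.175, 0.156], [0.615, 0.16, 0.152], [0.615, 0.145, 0.154], [0.604, 0.217, 0.166], [0.604, 0.201, 0.168], [0.606, 0.187, 0.165], [0.609, 0.174, 0.157], [0.612, 0.16, 0.152], [0.615, 0.147, 0.144], [0.6, 0.231, 0.166], [0.6, 0.216, 0.169], [0.603, 0.203, 0.162], [0.606, 0.189, 0.155], [0.609, 0.176, 0.146], [0.61, 0.161, 0.145], [0.613, 0.147, 0.139], [0.595, 0.242, 0.169], [0.596, 0.227, 0.169], [0.6, 0.215, 0.159], [0.601, 0.2, 0.158], [0.605, 0.188, 0.146], [0.607, 0.173, 0.143], [0.611, 0.16, 0.133], [0.611, 0.144, 0.136], [0.592, 0.257, 0.166], [0.593, 0.242, 0.166], [0.596, 0.229, 0.16]]
```

```bash
cat >> h.py <<'E'
def Rz(a): return R.from_euler('z',a,degrees=True).as_matrix()
def Ry(a): return R.from_euler('y',a,degrees=True).as_matrix()
def mm(*a): return np.array(a)/1000.
def Tool(L):  # tool axes in door frame
    L=np.radians(L); x=np.array([np.sin(L),0,-np.cos(L)]); y=np.array([0,1.,0]); return np.stack([x,y,np.cross(x,y)],1)
HAN=mm(-42,-105,80)
def grasp(Rd,o,L,back=0,g=HAN):
    T=Rd@Tool(L); p=o+Rd@g+T[:,0]*(0.019-back); return p,R.from_matrix(T).as_rotvec()
E
python3 - <<'E'
from h import *
from cell import inverse_kinematics as ik
for n in ["scene","top"]:
    c=dict(np.load(n+"0.npz",allow_pickle=True)); W=cloud(c)
    m=(W[...,0]>.53)&(W[...,0]<.7)&(W[...,1]>.1)&(W[...,1]<.4)&(W[...,2]>.161)&(W[...,2]<.175)
    P=W[m]; vx,vy,x0,y0=cv2.fitLine((P[:,:2]*1000).astype(np.float32),cv2.DIST_HUBER,0,.01,.01).ravel()
    yaw=np.degrees(np.arctan2(-vx,vy)) if vy>0 else np.degrees(np.arctan2(vx,-vy))
    Rd=Rz(yaw)@Ry(15); t=P@Rd[:,1]; print(n,"yaw",yaw,"span",np.percentile(t,[1,99])*1000, len(P))
    mid=np.median(P[:,:2]@Rd[:2,1]); 
    ymid=np.mean(np.percentile(t,[1,99]))
    # point on line with t=ymid
    q=np.array([x0,y0])/1000; d=Rd[:2,1]; q=q+d*(ymid-q@d)
    o=np.array([*q,.168])-Rd@mm(0,-107,160); print("o",o)
    K=(o+Rd@mm(0,0,136)); print("kn up top",K.round(4),proj(c,K), "low",proj(c,o+Rd@mm(0,0,44)),"handle",proj(c,o+Rd@HAN),(o+Rd@HAN).round(3))
for L in (25,30,35,40,45):
    p,r=grasp(Rd,o,L); print(L,"grasp",ik(p,r)is not None, end=" ")
    p,r=grasp(Rd,o,L,.1);print(ik(p,r)is not None,end=" ")
    p,r=grasp(Rd,o+Rd@mm(0,0,150),L);print("lift",ik(p,r)is not None)
    for th in (-75,-60,-45,-30,-15,0):
        Rh=Rz(1.4+th); oh=np.array([.593,-.0025,.045])
        q=[ik(*grasp(Rh,oh+mm(0,0,dz),L)) for dz in (0,30,80)]
        print("  th",th,[None if a is None else a.round(2).tolist() for a in q])
E
```

```text
scene yaw 16.470184 span [-40.97429305 140.91951853] 267
o [0.52929769 0.32017477 0.01345187]
kn up top [0.5631 0.3302 0.1448] [268.18125916 332.07530608] low [276.78212988 326.78841583] handle [274.298826   280.44747008] [0.54  0.214 0.102]
top yaw 16.523666 span [-38.85053542 142.10602697] 183
o [0.52636397 0.32161353 0.01345187]
kn up top [0.5601 0.3316 0.1448] [141.84234842 186.63345428] low [151.88516727 200.06286407] handle [182.60150665 199.41942716] [0.537 0.215 0.102]
25 grasp True True lift True
  th -75 [[0.28, -0.01, 2.18, -0.52, 1.03, 0.27], [0.28, -0.05, 2.15, -0.5, 1.09, 0.24], [0.28, -0.1, 2.1, -0.48, 1.18, 0.18]]
  th -60 [[0.19, -0.1, 2.27, -0.54, 0.89, -0.03], [0.19, -0.14, 2.24, -0.51, 0.95, -0.07], [0.19, -0.2, 2.19, -0.48, 1.05, -0.13]]
  th -45 [[0.07, -0.17, 2.32, -0.48, 0.74, -0.42], [0.07, -0.21, 2.29, -0.45, 0.8, -0.46], [0.07, -0.27, 2.24, -0.41, 0.91, -0.53]]
  th -30 [[-0.08, -0.19, 2.34, -0.31, 0.61, -0.93], [-0.08, -0.23, 2.31, -0.28, 0.68, -0.96], [-0.08, -0.29, 2.26, -0.25, 0.79, -1.01]]
  th -15 [[-0.22, -0.16, 2.32, -0.01, 0.55, -1.54], [-0.22, -0.
[... 2566 characters left out ...]
5 grasp True True lift True
  th -75 [[0.49, 0.13, 2.19, -0.85, 1.18, 0.68], [0.49, 0.08, 2.18, -0.83, 1.23, 0.63], [0.49, 0.01, 2.14, -0.8, 1.3, 0.55]]
  th -60 [[0.43, -0.02, 2.35, -0.99, 0.99, 0.54], [0.43, -0.07, 2.33, -0.96, 1.04, 0.46], [0.43, -0.15, 2.29, -0.9, 1.11, 0.36]]
  th -45 [[0.3, -0.16, 2.48, -1.14, 0.75, 0.33], [0.3, -0.22, 2.45, -1.06, 0.79, 0.23], [0.3, -0.31, 2.41, -0.96, 0.86, 0.08]]
  th -30 [[0.07, -0.27, 2.56, -1.21, 0.42, 0.03], [0.07, -0.33, 2.53, -1.04, 0.46, -0.16], [0.07, -0.42, 2.48, -0.83, 0.54, -0.39]]
  th -15 [[-0.21, -0.28, 2.56, -0.24, 0.07, -1.32], [-0.21, -0.34, 2.53, -0.11, 0.16, -1.45], [-0.21, -0.43, 2.48, -0.06, 0.3, -1.5]]
  th 0 [None, None, None]
```

```bash
python3 - <<'E'
from h import *
from cell import manip,cams
Rd=Rz(16.5)@Ry(15); o=np.array([.528,.321,.0128])
manip.move_pose(*grasp(Rd,o,32,.10))
s=manip.state(); c=cams.capture("wrist"); c["st"]=s; np.save("w1.npy",c,allow_pickle=True)
im=c["image"].copy(); cv2.imwrite("pics/w1.png",im)
print(s["clock"])
for k in ([0,0,136],[0,0,112],[0,0,44],[0,0,20],[-51,-105,135],[-51,-105,25],[-3,-200,160],[-3,-200,0]): print(k,proj(c,o+Rd@mm(*k),s).round(1))
E
```

```text
1.9667
[0, 0, 136] [374.7 271.4]
[0, 0, 112] [367.5 246.3]
[0, 0, 44] [351.  188.3]
[0, 0, 20] [346.2 171.5]
[-51, -105, 135] [247.8 236.5]
[-51, -105, 25] [247.9 137. ]
[-3, -200, 160] [124.6 298.2]
[-3, -200, 0] [161.8 156.6]
```

View pics/w1.png

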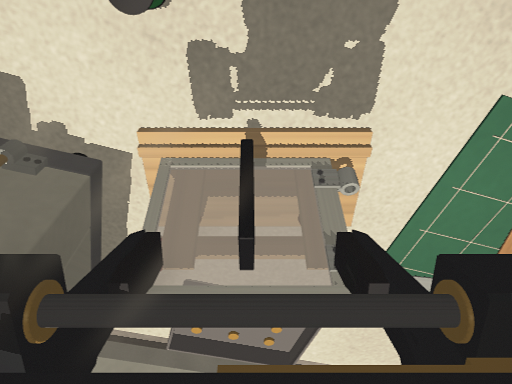

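```bash
python3 - <<'E'
from h import *
c=np.load("w1.npy",allow_pickle=True).item(); s=c["st"]; W=cloud(c,s)
Rd=Rz(16.5)@Ry(15); o=np.array([.528,.321,.0128])
D=((W-o)@Rd)*1000
g=cv2.cvtColor(c["image"],cv2.COLOR_BGR2GRAY)
m=(g<45)&(D[...,0]<-30)&(D[...,0]>-70)&(abs(D[...,1]+105)<20)&(D[...,2]>15)&(D[...,2]<145)
print(m.sum(),np.percentile(D[m],[2,50,98],axis=0).round(1))
for a in range(20,140,20):
    k=m&(abs(D[...,2]-a)<8); print(a,D[k].mean(0).round(1))
m=(D[...,0]>-15)&(D[...,0]<15)&(abs(D[...,1])<16)&(D[...,2]>10)&(D[...,2]<50);print("kn",m.sum(),np.percentile(D[m],[5,50,95],axis=0).round(1))
m=(abs(D[...,0])<12)&(D[...,1]>-195)&(D[...,1]<-30)&(D[...,2]>2)&(D[...,2]<150)
for y in (-190,-150,-60,-30): 
  k=m&(abs(D[...,1]-y)<12); print(y,k.sum(),np.median(D[k],0).round(1))
E
```

```text
1534 [[ -51.2 -111.5   30.8]
 [ -50.1 -106.4  100.2]
 [ -33.1 -101.2  136.3]]
20 [ -50.  -104.4   27.1]
40 [ -50.3 -106.4   40. ]
60 [ -50.2 -106.4   60.4]
80 [ -50.1 -106.6   80.1]
100 [ -50.1 -106.1  100.1]
120 [ -50.1 -106.3  120.1]
kn 581 [[ -9.2 -14.9  23.1]
 [ -5.3  -4.   38.7]
 [  6.5   5.8  45.2]]
-190 1432 [  -1.7 -186.    59.1]
-150 3366 [  -1.3 -150.1   91.7]
-60 3372 [ -1.2 -60.   91.6]
-30 1702 [ -2.  -36.5  89. ]
```

```bash
python3 - <<'E'
from h import *
from cell import manip,cams
Rd=Rz(16.5)@Ry(15); o=np.array([.528,.321,.0128])+Rd@mm(1,-1.3,0)
p,r=grasp(Rd,o,32); manip.move_linear(p,.12)
s=manip.state(); print(s["clock"],np.linalg.norm(s["tool_pos"]-p)*1000,s["contact_force"].round(1))
manip.set_gripper(0.0,50); s=manip.state(); print(s["clock"],s["gripper_width"],s["contact_force"].round(1))
manip.move_linear(p+Rd@mm(0,0,15),.05); s=manip.state(); print(s["clock"],s["gripper_width"],s["contact_force"].round(1))
manip.move_linear(p+Rd@mm(0,0,110),.15); s=manip.state(); print(s["clock"],s["gripper_width"],s["contact_force"].round(1),s["moment"].round(2))
c=cams.capture("wrist"); c["st"]=s; np.save("w2.npy",c,allow_pickle=True); cv2.imwrite("pics/w2.png",c["image"])
E
```

```text
3.0083 0.9486323915981784 [0.  0.5 0.4]
4.1583 0.01086365197323583 [-0.7  1.  -0.3]
4.6083 0.011256471503849282 [-0.8  0.1 -1.7]
5.3917 0.011200458517364375 [-0.2  0.4 -4.7] [-0.1   0.45  0.04]
```

View pics/w2.png

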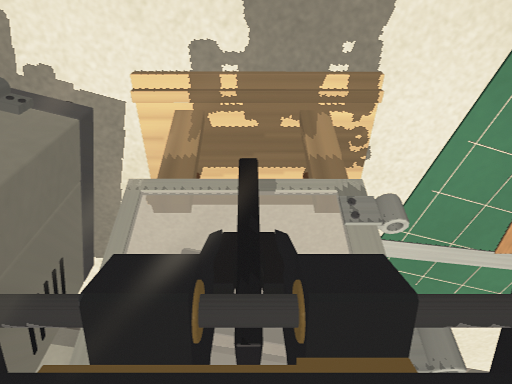

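```bash
cat >> h.py <<'E'
def doorframe_fit(c,s,L,verbose=True):
    """residual pose of held door relative to nominal grasp, in nominal door frame (mm,deg)"""
    W=cloud(c,s); Rt=R.from_rotvec(s["tcp_rot"]).as_matrix(); Rn=Rt@Tool(L).T
    on=s["tool_pos"]-Rt[:,0]*.019-Rn@HAN
    D=((W-on)@Rn)*1000
    return D,Rn,on
E
python3 - <<'E'
from h import *
c=np.load("w2.npy",allow_pickle=True).item(); s=c["st"]
D,Rn,on=doorframe_fit(c,s,32); g=cv2.cvtColor(c["image"],cv2.COLOR_BGR2GRAY)
x,y,z=D[...,0],D[...,1],D[...,2]
V,U=np.mgrid[:384,:512]
m=(abs(x)<10)&(y>-205)&(y<-10)&(abs(y+105)>20)&(z>-8)&(z<150)&(V<250)
P=D[m]; 
for _ in range(4):
    A=np.c_[P[:,1],P[:,2],np.ones(len(P))]; k=np.linalg.lstsq(A,P[:,0],rcond=None)[0]; e=abs(P[:,0]-A@k); P=P[e<1.5]
print("panel",len(P),m.sum(),"yaw-ish",np.degrees(k[0]),"pitch",np.degrees(k[1]),"x at center",k@[-105,80,1])
# bottom edge: lowest z per y column
Q=D[m]
for yy in range(-195,-19,20):
    q=Q[abs(Q[:,1]-yy)<3]; print(yy,len(q),q[:,2].min().round(1) if len(q) else None,end="; ")
m2=(g<45)&(x<-40)&(x>-60)&(abs(y+105)<15)&(z>20)&(z<75)&(V<245)
print("\nhandle",m2.sum()); 
for a in(30,40,50,60): 
    q=D[m2&(abs(z-a)<5)]; print(a,np.median(q,0).round(1),np.percentile(q[:,1],[3,97]).round(1))
m3=(abs(x)<14)&(abs(y)<16)&(z>10)&(z<55);q=D[m3];print("kn",len(q),np.percentile(q,[2,50,98],axis=0).round(1))
cv2.imwrite("pics/w2k.png",cv2.resize(c["image"][170:270,330:430],None,fx=6,fy=6,interpolation=cv2.INTER_CUBIC))
print([proj(c,on+Rn@mm(*k),s).round(1).tolist() for k in ([0,0,20],[0,0,44],[0,0,112],[0,0,136],[0,-14,0],[0,-200,0])])
E
```

```text
panel 11995 13961 yaw-ish 0.05392370642331636 pitch 2.031105030732959 x at center -2.377178104674756
-195 584 0.2; -175 586 0.1; -155 580 -0.1; -135 529 0.0; -115 0 None; -95 0 None; -75 525 0.0; -55 581 -0.0; -35 662 -0.3; 
handle 1210
30 [ -52.6 -105.7   31.1] [-110.9 -100.4]
40 [ -52.5 -105.4   40. ] [-110.8 -100.6]
50 [ -52.3 -105.4   50. ] [-110.6 -100.1]
60 [ -52.  -105.4   60.3] [-110.4 -100.3]
kn 1239 [[-11.7 -15.6  20. ]
 [ -7.6  -4.5  37.2]
 [  5.    7.5  46.8]]
[[385.5, 202.4], [395.0, 228.4], [431.0, 326.5], [448.3, 373.7], [361.1, 183.1], [131.0, 183.1]]
```

View pics/w2k.png

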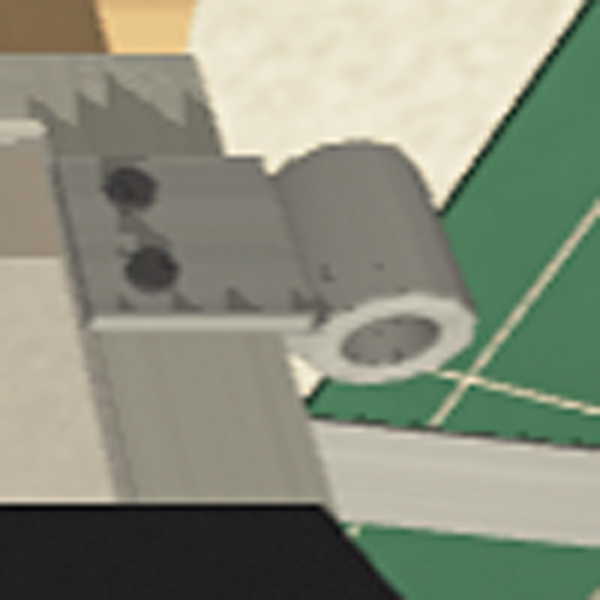

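```bash
python3 - <<'E'
from h import *
from cell import manip,cams,inverse_kinematics as ik
L=33.8
manip.set_gripper(0.0,60)
for yaw,h in ((-18,[.49,.26,.14]),(-58.6,[.53,.07,.12])):
    p,r=grasp(Rz(yaw),np.array(h),L); manip.move_linear(p,.2,r)
    s=manip.state(); print(s["clock"],s["gripper_width"],s["contact_force"].round(1),s["joint_pos"].round(2))
c=cams.capture("wrist"); c["st"]=s; np.save("w3.npy",c,allow_pickle=True); cv2.imwrite("pics/w3.png",c["image"])
for n in("scene","top"):
    d=cams.capture(n); cv2.imwrite(f"pics/{n}3.png",d["image"])
print([proj(c,np.array([.5925,-.0025,z]),s).round(1).tolist() for z in (.157,.177,.065,.085)])
E
```

```text
6.9 0.010929913880677248 [ 0.  -0.6 -4.4] [ 0.71 -0.39  2.35 -0.62  0.95 -0.24]
7.7583 0.01079141456553131 [-0.1  0.4 -4.1] [ 0.54 -0.24  2.28 -0.65  1.18  0.27]
[[374.1, 272.8], [379.6, 293.2], [353.9, 197.4], [357.7, 211.6]]
```

View pics/w3.png

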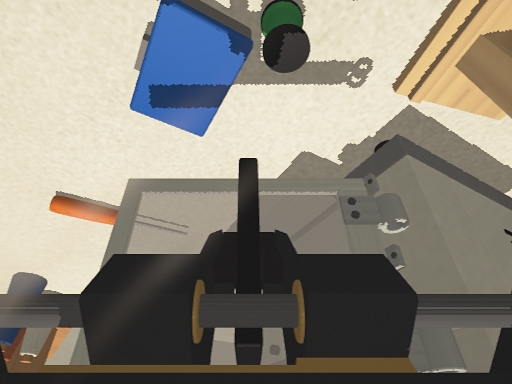

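View pics/scene3.png

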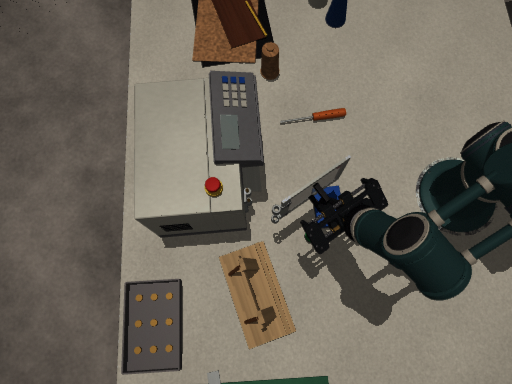

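```bash
python3 - <<'E'
from h import *
from cell import manip,cams,inverse_kinematics as ik
L=33.8; yaw=-58.6; Rd=Rz(yaw); pin=np.array([.5925,-.0025,0])
for i,(a,b,z) in enumerate(((-.055,-.035,.14),)):
    h=pin+Rd@np.array([b,a,0]); h[2]=z
    p,r=grasp(Rd,h,L); manip.move_linear(p,.15,r)
    s=manip.state(); print(s["clock"],s["contact_force"].round(1))
    c=cams.capture("wrist"); c["st"]=s; np.save(f"w4.npy",c,allow_pickle=True); cv2.imwrite("pics/w4.png",c["image"])
    cv2.imwrite("pics/w4z.png",cv2.resize(c["image"][130:300,330:512],None,fx=4,fy=4,interpolation=cv2.INTER_CUBIC))
print([proj(c,pin+[0,0,z],s).round(1).tolist() for z in (.157,.177,.065,.085)])
E
```

```text
8.55 [ 0.4 -0.2 -3.5]
[[436.3, 220.7], [445.6, 241.2], [403.0, 146.8], [409.2, 160.6]]
```

View pics/w4z.png

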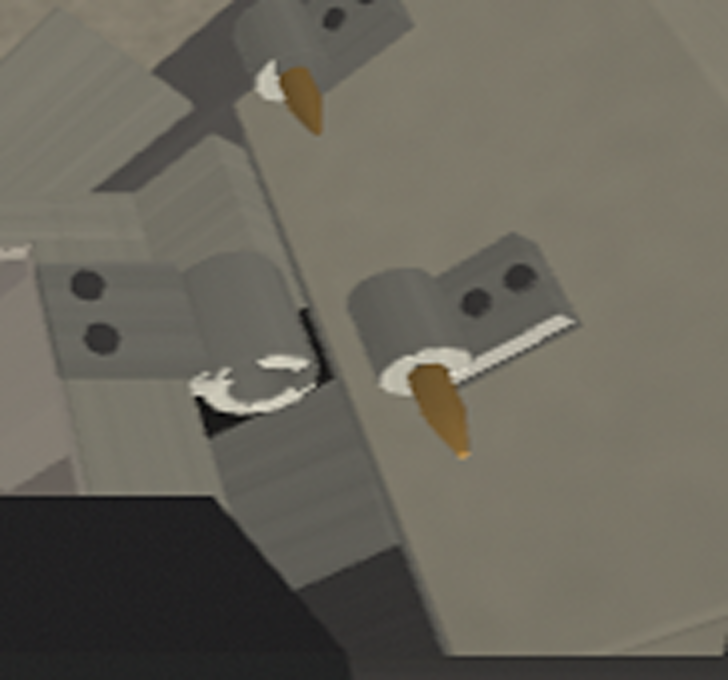

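```bash
python3 - <<'E'
from h import *
c=np.load("w4.npy",allow_pickle=True).item(); s=c["st"]; L=33.8
D,Rn,on=doorframe_fit(c,s,L); print("nominal o",on.round(4), "yaw",R.from_matrix(Rn).as_euler('ZYX',degrees=True).round(2))
hs=cv2.cvtColor(c["image"],cv2.COLOR_BGR2HSV); V,U=np.mgrid[:384,:512]
m=((hs[...,1]>110)&(hs[...,0]<30)&(U>390)&(U<460)&(V>135)&(V<250)).astype(np.uint8)
n,lab,st,ce=cv2.connectedComponentsWithStats(m)
for i in range(1,n):
    if st[i,4]>15: 
        P=np.argwhere(lab==i)[:,::-1]; b=P[np.argsort(P[:,1])]; print(st[i],"tip",b[-4:].tolist(),"base",b[:3].tolist())
for z,uv in((.177,(445.7,243.2)),(.085,(409.4,162.8))): print("tip",z,onplane(c,uv,z,s).round(4))
print("foot up",onplane(c,((330+426/4-.4),(130+371/4-.4)),.157,s).round(4)) # ring centre
W=cloud(c,s)
for n_,uv in(("uptip",(445,242)),("upmid",(440,232)),("lowtip",(409,161)),("uface",(460,280)),("ring up",(428,223))): print(n_,W[uv[1],uv[0]].round(4))
k=on+Rn@mm(0,0,44); print("kn44 nominal",k.round(4),proj(c,k,s).round(1),"seen plane",onplane(c,(393.5,225.1),k[2],s).round(4))
x,y,z=D[...,0],D[...,1],D[...,2]
m=(abs(x)<10)&(y>-205)&(y<-10)&(abs(y+105)>20)&(z>-8)&(z<150)&(V<250)
P=D[m]
for _ in range(4):
    A=np.c_[P[:,1],P[:,2],np.ones(len(P))]; q=np.linalg.lstsq(A,P[:,0],rcond=None)[0]; e=abs(P[:,0]-A@q); P=P[e<1.5]
print("panel",len(P),"yaw",np.degrees(q[0]).round(2),"pitch",np.degrees(q[1]).round(2),"x@c",(q@[-105,80,1]).round(2))
for yy in range(-195,-19,20):
    t=D[m&(abs(y-yy)<3)]; print(yy,t[:,2].min().round(1) if len(t) else None,end="; ")
m2=(hs[...,2]<45)&(x<-40)&(x>-60)&(abs(y+105)<15)&(z>20)&(z<75)&(V<245)
for a in(30,40,50,60): print(a,np.median(D[m2&(abs(z-a)<5)],0).round(1))
# cutter front face yaw
F=W[(abs(W[...,0]-.605)<.006)&(W[...,1]<.06)&(W[...,1]>-.06)&(W[...,2]>.02)&(W[...,2]<.24)&(U>300)]
A=np.c_[F[:,1:],np.ones(len(F))]; f=np.linalg.lstsq(A,F[:,0],rcond=None)[0]; print("face yaw",np.degrees(-np.arctan(f[0])),"tilt",np.degrees(f[1]),len(F),"x at pin y",f@[-.0025,.15,1])
E
```

```text
nominal o [ 0.5273 -0.001   0.1401] yaw [-5.862e+01  3.000e-02  6.000e-02]
[400 147  10  17 105] tip [[409, 161], [408, 162], [409, 162], [409, 163]] base [[402, 147], [403, 147], [404, 147]]
[432 221  15  24 190] tip [[444, 243], [445, 243], [446, 243], [445, 244]] base [[435, 221], [436, 221], [437, 221]]
tip 0.177 [ 0.5957 -0.0044  0.177 ]
tip 0.085 [ 0.5953 -0.0045  0.085 ]
foot up [ 0.5946 -0.0042  0.157 ]
uptip [ 0.5922 -0.0031  0.1776]
upmid [ 0.5905 -0.0027  0.1688]
lowtip [ 0.5929 -0.003   0.0849]
uface [ 0.6064 -0.0106  0.2041]
ring up [ 0.5879 -0.0076  0.158 ]
kn44 nominal [ 0.5272 -0.001   0.1841] [396.3 224.6] seen plane [ 0.5261 -0.0025  0.1841]
panel 12169 yaw -0.03 pitch 0.34 x@c -1.42
-195 2.3; -175 2.2; -155 1.3; -135 1.3; -115 None; -95 None; -75 1.0; -55 0.5; -35 1.0; 30 [ -50.3 -106.    31.2]
40 [ -50.3 -109.    37.8]
50 [ -50.4 -101.4   51.9]
60 [ -50.4 -104.3   61.3]
face yaw 1.3826380658931297 tilt 0.08391260228184985 16326 x at pin y 0.606221830221481
```

```bash
python3 - <<'E'
from h import *
from cell import manip,cams,inverse_kinematics as ik
L=33.8; yaw=-58.6; Rd=Rz(yaw); pin=np.array([.5943,-.0035,0])
for i,(a,b,z) in enumerate(((-.06,-.02,.20),(-.06,-.10,.16))):
    h=pin+Rd@np.array([b,a,0]); h[2]=z
    p,r=grasp(Rd,h,L); manip.move_linear(p,.15,r); manip.dwell(.15)
    s=manip.state(); print(s["clock"],s["contact_force"].round(1))
    c=cams.capture("wrist"); c["st"]=s; np.save(f"w{5+i}.npy",c,allow_pickle=True)
    cv2.imwrite(f"pics/w{5+i}z.png",cv2.resize(c["image"][60:300,330:512],None,fx=3,fy=3,interpolation=cv2.INTER_CUBIC))
    print([proj(c,pin+[0,0,z],s).round(1).tolist() for z in (.157,.177,.065,.085)])
    hs=cv2.cvtColor(c["image"],cv2.COLOR_BGR2HSV); V,U=np.mgrid[:384,:512]
    m=((hs[...,1]>110)&(hs[...,0]<30)&(U>340)&(V>50)&(V<290)).astype(np.uint8)
    n,lab,st,ce=cv2.connectedComponentsWithStats(m)
    for j in range(1,n):
        if st[j,4]>25: 
            P=np.argwhere(lab==j)[:,::-1]; q=P[np.argsort(P[:,1])]; print(st[j],"tip",q[-4:].tolist(),"base",q[:3].tolist())
E
```

```text
9.3167 [-0.5 -0.1 -3.2]
[[427.0, 160.7], [434.9, 176.6], [397.9, 102.0], [403.4, 113.0]]
[395 100   9  15  88] tip [[402, 113], [403, 113], [402, 114], [403, 114]] base [[398, 100], [399, 100], [396, 101]]
[423 159  13  20 145] tip [[433, 177], [434, 177], [435, 177], [434, 178]] base [[428, 159], [429, 159], [424, 160]]
10.2667 [ 0.6 -0.1 -3.3]
[[405.7, 238.3], [411.9, 255.5], [382.3, 173.6], [386.8, 185.9]]
[380 173   8  14  70] tip [[386, 184], [385, 185], [386, 185], [386, 186]] base [[381, 173], [382, 173], [383, 173]]
[402 238  11  19 121] tip [[411, 255], [412, 255], [411, 256], [412, 256]] base [[404, 238], [405, 238], [406, 238]]
```

View pics/w5z.png

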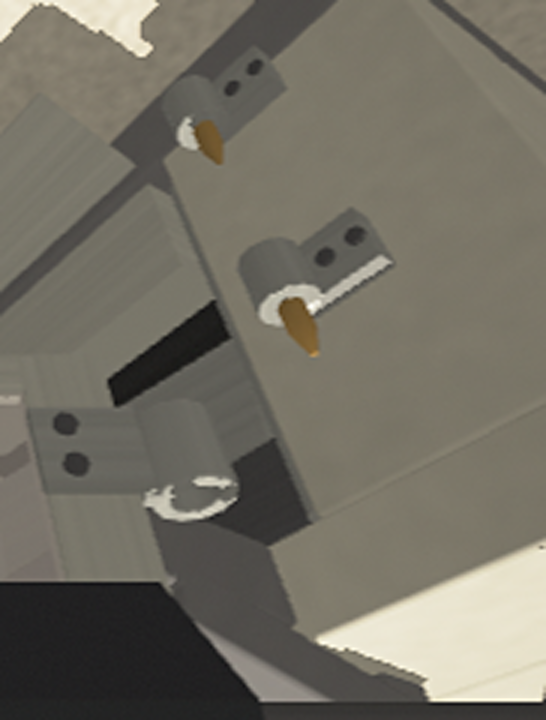

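View pics/w6z.png

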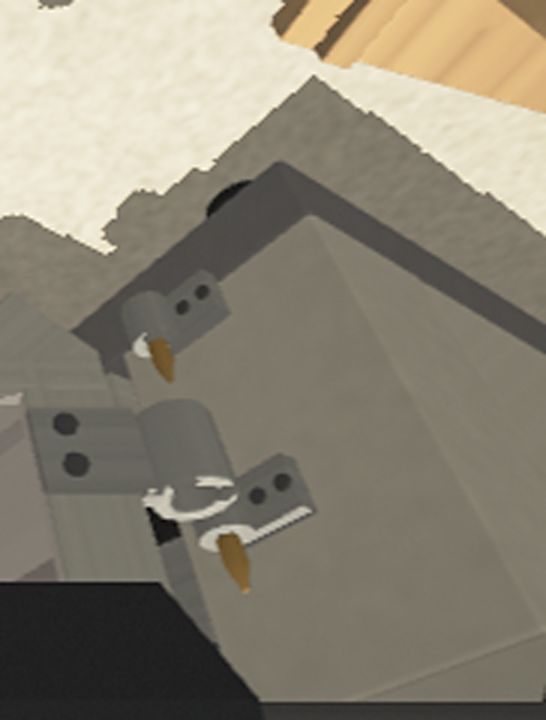

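```bash
python3 - <<'E'
from h import *
C=[np.load(f"w{i}.npy",allow_pickle=True).item() for i in(4,5,6)]
up=[(445.2,242.9),(434.2,176.8),(411.5,255.2)]; lo=[(409,162.4),(402.7,113.3),(386,185.2)]
for n,t in(("up",up),("lo",lo)):
    X,e=tri(*[ray(c,uv,c["st"]) for c,uv in zip(C,t)]); print(n,X.round(4),np.array(e).round(4))
L=33.8
for c in C:
    s=c["st"]; D,Rn,on=doorframe_fit(c,s,L); x,y,z=[D[...,i] for i in range(3)]
    m=(abs(x)<14)&(abs(y)<14)&(abs(z-44)<1.6)
    P=D[m]; P2=P[:,:2].astype(np.float32); (cx,cy),r=cv2.minEnclosingCircle(P2); print("ring",m.sum(),P[:,2].mean().round(2),"circ",round(cx,2),round(cy,2),round(r,2),"pctl",np.percentile(P,[1,99],axis=0).round(1).tolist())
    V,U=np.nonzero(m); print("  px",U.min(),U.max(),V.min(),V.max())
    mm_=(abs(x)<10)&(y>-195)&(y<-20)&(abs(y+105)>25)
    print([ (yy,round(float(np.percentile(D[mm_&(abs(y-yy)<4)&(abs(z)<6)][:,2],2)),1)) for yy in(-190,-150,-60,-30)])
c=C[1]; cv2.imwrite("pics/w5d.png",cv2.resize(c["image"][150:260,100:420],None,fx=2.5,fy=2.5,interpolation=cv2.INTER_CUBIC))
E
```

```text
up [ 0.5945 -0.0041  0.1768] [0.0004 0.0001 0.0003]
lo [ 0.5962 -0.005   0.0826] [0.0007 0.0001 0.0006]
ring 342 44.42 circ -0.67 -2.9 11.87 pctl [[-9.7, -13.5, 42.5], [8.8, 7.9, 45.5]]
  px 378 409 216 233
[(-190, 2.0), (-150, 1.0), (-60, 1.2), (-30, 1.0)]
ring 341 44.42 circ -0.71 -3.09 11.71 pctl [[-9.6, -13.6, 42.5], [9.0, 7.8, 45.5]]
  px 378 409 216 233
[(-190, 2.1), (-150, 1.4), (-60, 1.1), (-30, 0.9)]
ring 349 44.42 circ -0.71 -3.04 12.06 pctl [[-9.8, -13.6, 42.5], [9.0, 7.7, 45.5]]
  px 378 409 215 233
[(-190, 2.4), (-150, 1.9), (-60, 1.0), (-30, 1.0)]
```

View pics/w5d.png

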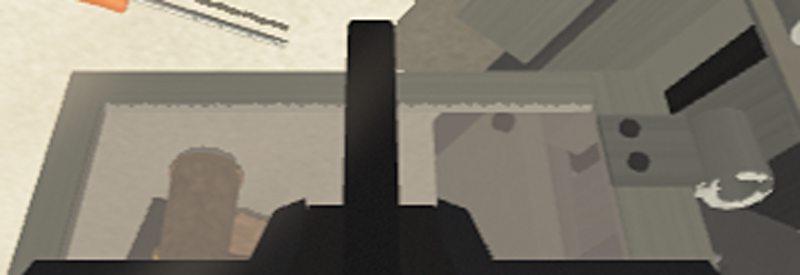

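```bash
python3 - <<'E'
from h import *
L=33.8
tiles=[]
for n,LL in((2,33.8),(5,33.8)):
    c=np.load(f"w{n}.npy",allow_pickle=True).item(); s=c["st"]; D,Rn,on=doorframe_fit(c,s,LL)
    im=cv2.resize(c["image"][195:245,365:425],None,fx=8,fy=8,interpolation=cv2.INTER_CUBIC)
    for off,col in(((0,0,0),(0,0,255)),((0,-1.5,.4),(0,255,0))):
        for r,zz in((10,44),(5.5,44),(10,20)):
            t=np.linspace(0,2*np.pi,60)
            pts=np.array([proj(c,on+Rn@mm(off[0]+r*np.cos(a),off[1]+r*np.sin(a),off[2]+zz),s) for a in t])
            pts=((pts-[365,195]+.5)*8-.5).round().astype(np.int32); cv2.polylines(im,[pts],True,col,1)
    tiles.append(im)
cv2.imwrite("pics/ov.png",np.vstack(tiles)[:, :])
print(np.vstack(tiles).shape)
E
```

```text
(800, 480, 3)
```

```bash
python3 -c "
import cv2;a=cv2.imread('pics/ov.png');import numpy as np
cv2.imwrite('pics/ov2.png',cv2.resize(np.hstack([a[:400],a[400:]]),(800,333)))"
```

```text
(no output)
```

View pics/ov2.png

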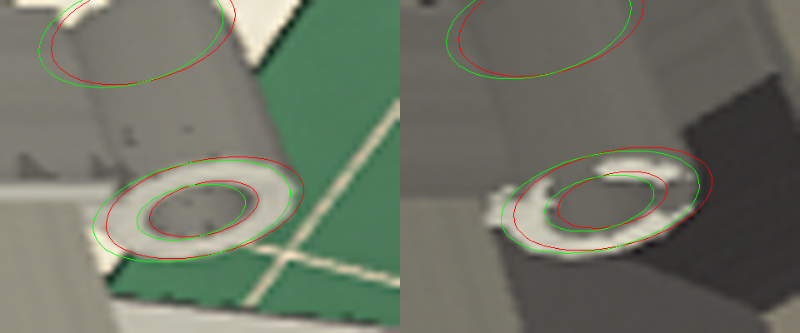

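```bash
cat >> h.py <<'E'
L0=33.8; PIN=np.array([.5948,-.0042,0.]); OFF=mm(.2,-1.6,.4)
def doorpose(yaw,hx,hy,z,L=None):
    """TCP pose placing measured door hinge axis at (hx,hy), origin height z"""
    Rd=Rz(yaw); return grasp(Rd,np.array([hx,hy,z])-Rd@OFF,L or L0)
E
python3 - <<'E'
from h import *
from cell import manip,cams
for dx,z in((-.05,.078),(-.02,.075),(0,.0745)):
    p,r=doorpose(-58.6,PIN[0]+dx,PIN[1],z); manip.move_linear(p,.1,r)
    s=manip.state(); print(s["clock"],s["contact_force"].round(1),((s["tool_pos"]-p)*1000).round(2))
manip.dwell(.2)
for n in("wrist","scene","top"):
    s=manip.state(); c=cams.capture(n); c["st"]=s; np.save(f"{n}7.npy",c,allow_pickle=True)
a=np.load("wrist7.npy",allow_pickle=True).item()["image"][120:300,310:460]
b=np.load("scene7.npy",allow_pickle=True).item()["image"][170:230,215:265]
d=np.load("top7.npy",allow_pickle=True).item()["image"][160:210,230:280]
f=lambda i,k:cv2.resize(i,None,fx=k,fy=k,interpolation=cv2.INTER_CUBIC)
cv2.imwrite("pics/w7.png",f(a,3.3)); b=f(b,7);d=f(d,8); 
cv2.imwrite("pics/st7.png",np.hstack([b[:400],d[:400]]))
E
```

```text
11.5917 [ 0.2 -0.5 -4.7] [0.29 0.26 0.46]
12.0417 [-0.6 -0.  -4.8] [-0.13  0.02  0.03]
12.3917 [ 0.2  1.  -3.7] [-0.18 -0.07 -0.16]
```

View pics/w7.png

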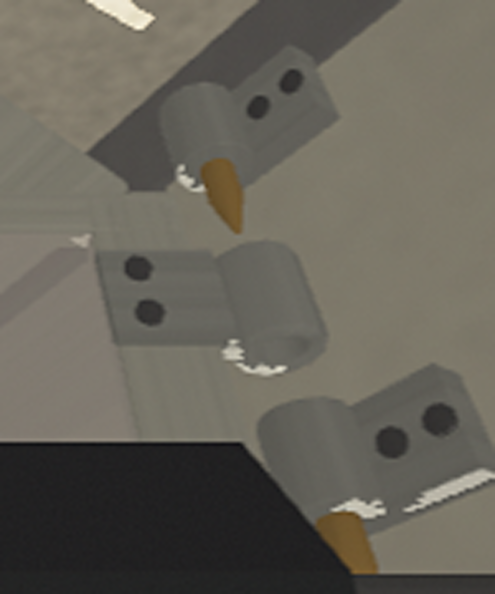

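View pics/st7.png

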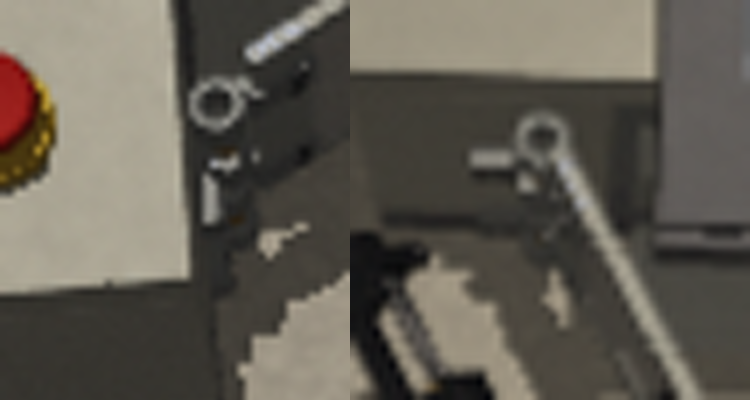

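```bash
python3 - <<'E'
from h import *
tiles=[]
for n,(u0,v0),rng in(("scene",(246.7,190),(236,262,176,204)),("top",(253.7,181.5),(240,266,168,192))):
    a=dict(np.load(n+"0.npz",allow_pickle=True)); b=np.load(n+"7.npy",allow_pickle=True).item()
    for c in(a,b):
        im=c["image"][rng[2]:rng[3],rng[0]:rng[1]]; tiles.append(cv2.resize(im,(390,290),interpolation=cv2.INTER_NEAREST))
    print(n,"ring scale px:",rng)
    for z in (.157,.177): print(" pred PIN",proj(a,PIN+[0,0,z]).round(2))
    print(" pred kn top",proj(b,PIN+[0,0,.2105]).round(2))
cv2.imwrite("pics/cmp.png",np.vstack([np.hstack(tiles[:2]),np.hstack(tiles[2:])]))
E
```

```text
scene ring scale px: (236, 262, 176, 204)
 pred PIN [246.73 190.29]
 pred PIN [246.4  187.95]
 pred kn top [245.83 183.83]
top ring scale px: (240, 266, 168, 192)
 pred PIN [254.23 181.42]
 pred PIN [254.18 179.71]
 pred kn top [254.09 176.69]
```

View pics/cmp.png

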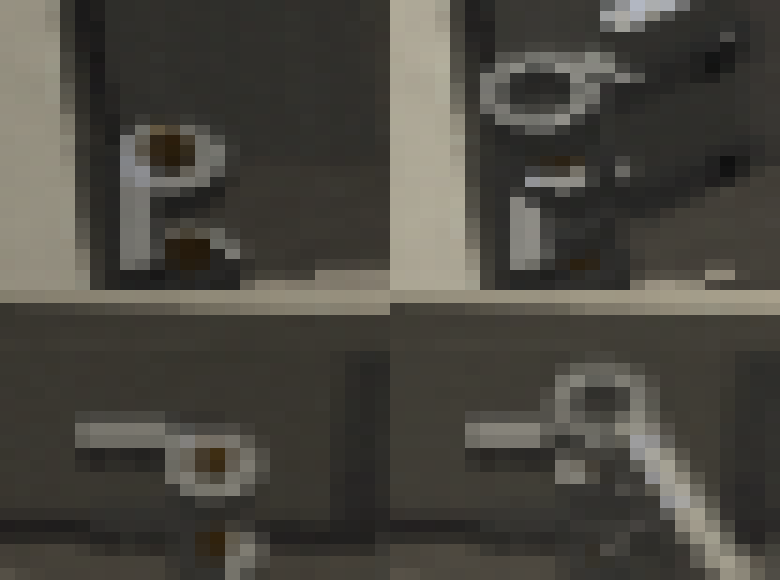

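```bash
python3 - <<'E'
from h import *
from cell import manip,cams
P=PIN+mm(-1.3,-.3,0)
f0=None
for z in(.0745,.064,.058,.053,.049,.0465):
    p,r=doorpose(-58.6,P[0],P[1],z); manip.move_linear(p,.04,r); manip.dwell(.1)
    s=manip.state(); print(z,s["clock"],s["contact_force"].round(1),s["moment"].round(2),((s["tool_pos"]-p)*1000).round(2))
    if f0 is None: f0=s["contact_force"]
    if np.linalg.norm(s["contact_force"]-f0)>15: print("stop");break
for n in("wrist","scene","top"):
    s=manip.state(); c=cams.capture(n); c["st"]=s; np.save(f"{n}8.npy",c,allow_pickle=True)
a=np.load("wrist8.npy",allow_pickle=True).item()["image"][120:300,310:460]
b=np.load("scene8.npy",allow_pickle=True).item()["image"][170:230,215:265]
d=np.load("top8.npy",allow_pickle=True).item()["image"][160:210,230:280]
f=lambda i,k:cv2.resize(i,None,fx=k,fy=k,interpolation=cv2.INTER_CUBIC)
cv2.imwrite("pics/w8.png",f(a,3.3)); b=f(b,7);d=f(d,8); 
cv2.imwrite("pics/st8.png",np.hstack([b[:400],d[:400]]))
E
```

```text
0.0745 13.0917 [-0.1  0.4 -3. ] [ 0.61  0.45 -0.03] [-0.04 -0.    0.01]
0.064 13.6 [-0.6  0.6 -3.4] [ 0.65  0.43 -0.01] [ 0.01 -0.02 -0.08]
0.058 14.0 [-0.1 -0.2 -4.5] [ 0.58  0.48 -0.06] [-0.03 -0.03 -0.07]
0.053 14.375 [-0.3 -0.6 -3.6] [ 0.59  0.49 -0.05] [-0.05 -0.04 -0.09]
0.049 14.725 [-0.5 -0.7 -4.5] [ 0.6   0.45 -0.02] [-0.06 -0.02 -0.1 ]
0.0465 15.075 [-0.3 -1.  -3.6] [ 0.58  0.4  -0.04] [-0.04 -0.01 -0.05]
```

View pics/w8.png

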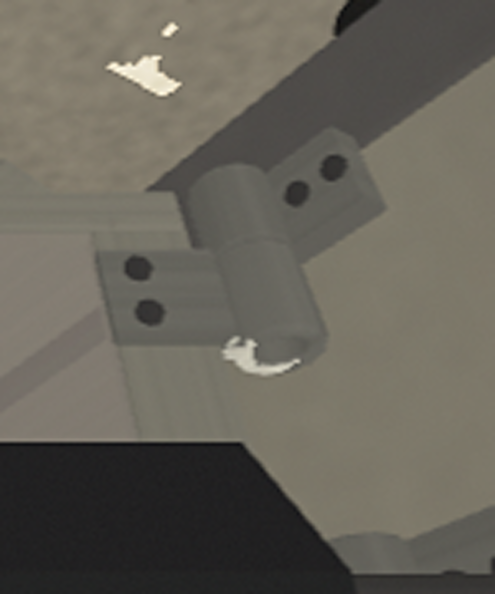

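View pics/st8.png

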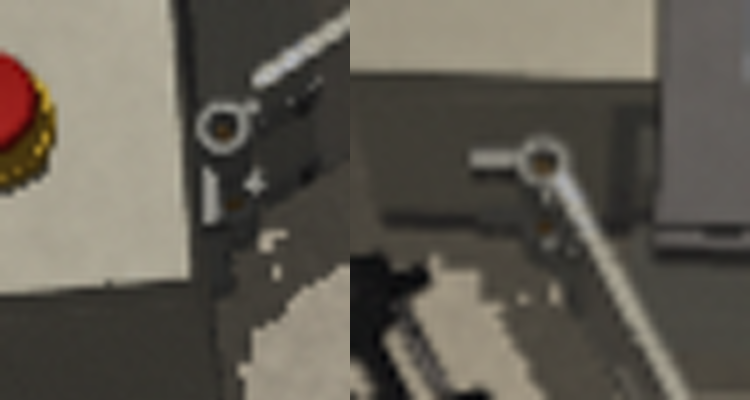

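```bash
python3 - <<'E'
from h import *
from cell import manip,cams
P=PIN+mm(-1.3,-.3,0)
for z in(.0458,.0452,.0446,.044,.0434,.0428,.0422):
    p,r=doorpose(-58.6,P[0],P[1],z); manip.move_linear(p,.03,r); manip.dwell(.1)
    s=manip.state(); print(z,s["clock"],s["contact_force"].round(1),s["moment"].round(2),((s["tool_pos"]-p)*1000).round(2))
    if s["contact_force"][2]>2: print("seated");break
E
```

```text
0.0458 15.575 [ 0.8 -0.3 -3.9] [ 0.62  0.48 -0.06] [-0.01 -0.01 -0.01]
0.0452 15.925 [-0.4 -0.7 -3.8] [ 0.59  0.47 -0.01] [ 0.    0.01 -0.  ]
0.0446 16.275 [-0.4  0.5 -3.5] [0.57 0.36 0.  ] [0.08 0.03 0.07]
0.044 16.625 [ 0.   0.4 -3.5] [ 0.59  0.31 -0.08] [0.12 0.04 0.08]
0.0434 16.975 [ 0.3  1.3 -2.1] [ 0.55  0.22 -0.02] [0.19 0.08 0.14]
0.0428 17.325 [-2.3 -0.1  0.2] [ 0.35  0.27 -0.03] [-0.07 -0.12  0.12]
0.0422 17.675 [-6.4 -0.3  3.8] [ 0.06  0.55 -0.36] [-0.29 -0.28  0.12]
seated
```

```bash
python3 - <<'E'
from h import *
from cell import manip,cams,inverse_kinematics as ik
P=PIN+mm(-1.3,-.3,0)
print([ik(*doorpose(y,P[0],P[1],.043)).round(2).tolist() if ik(*doorpose(y,P[0],P[1],.043)) is not None else None for y in(-40,-20,-8,0,2)])
for y in(-58.6,-52,-45,-38,-31,-24,-17,-12):
    p,r=doorpose(y,P[0],P[1],.0430); manip.move_linear(p,.05,r)
    s=manip.state(); print(y,round(s["clock"],2),s["contact_force"].round(1),s["moment"].round(2),((s["tool_pos"]-p)*1000).round(2),s["joint_pos"][5].round(2))
    if np.linalg.norm(s["contact_force"])>25: print("stop");break
c=cams.capture("top"); cv2.imwrite("pics/t9.png",cv2.resize(c["image"][130:270,190:400],None,fx=3.5,fy=3.5))
E
```

```text
[[0.13, -0.2, 2.41, -0.75, 0.64, -0.2], [-0.14, -0.24, 2.44, -0.32, 0.38, -1.09], [-0.28, -0.2, 2.41, 0.23, 0.35, -1.91], [-0.36, -0.15, 2.37, 0.52, 0.41, -2.35], [-0.38, -0.14, 2.36, 0.57, 0.43, -2.44]]
-58.6 17.93 [-3.4 -0.2  0.7] [ 0.35  0.45 -0.23] [-0.12  0.03 -0.21] 0.23
-52 18.32 [-0.7  0.1 -1.7] [0.53 0.38 0.01] [-0.   -0.02 -0.01] 0.1
-45 18.74 [-0.7  0.  -1.4] [ 0.43  0.43 -0.05] [0.05 0.02 0.05] -0.06
-38 19.16 [-0.8  0.1 -1.9] [ 0.41  0.43 -0.06] [-0.01  0.02 -0.03] -0.26
-31 19.57 [-1.4 -0.8 -1.4] [ 0.34  0.43 -0.05] [-0.06  0.02 -0.05] -0.51
-24 20.02 [-1.5  0.7 -1.2] [ 0.32  0.52 -0.07] [-0.22  0.09 -0.22] -0.85
-17 20.54 [-1.3 -1.2 -0.9] [ 0.21  0.54 -0.01] [-0.35  0.3  -0.35] -1.28
-12 20.98 [-1.3 -1.6 -0.8] [ 0.16  0.56 -0.11] [-0.4   0.31 -0.4 ] -1.63
```

View pics/t9.png

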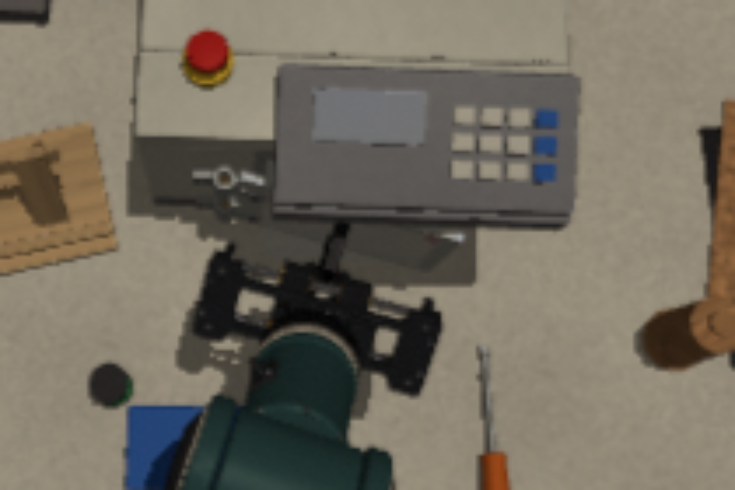

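```bash
python3 - <<'E'
from h import *
from cell import manip,cams
P=PIN+mm(-1.3,-.3,0)
for y in(-7,-3,-1,0,.7,1.4,2.0,2.6,3.2):
    p,r=doorpose(y,P[0],P[1],.0430); manip.move_linear(p,.04,r)
    s=manip.state(); f=s["contact_force"]; print(y,round(s["clock"],2),f.round(1),s["moment"].round(2),((s["tool_pos"]-p)*1000).round(2),s["joint_pos"][5].round(2))
    if f[0]<-8: print("stop contact");break
for n in("wrist","top"):
    s=manip.state(); c=cams.capture(n); c["st"]=s; np.save(f"{n}10.npy",c,allow_pickle=True); cv2.imwrite(f"pics/{n}10.png",c["image"] if n=="wrist" else cv2.resize(c["image"][130:270,190:400],None,fx=3.5,fy=3.5))
E
```

```text
-7 21.45 [-0.4 -1.7 -0.8] [ 0.17  0.54 -0.1 ] [-0.38  0.22 -0.37] -1.97
-3 21.79 [-1.9 -2.2 -1.5] [ 0.04  0.53 -0.12] [-0.44  0.19 -0.4 ] -2.2
-1 22.04 [ 0.3 -0.4 -0.5] [ 0.11  0.52 -0.11] [-0.42  0.28 -0.32] -2.3
0 22.29 [-0.8 -1.  -1.9] [ 0.09  0.49 -0.12] [-0.33  0.25 -0.22] -2.35
0.7 22.54 [-0.1 -0.6  0. ] [ 0.1   0.5  -0.04] [-0.27  0.23 -0.21] -2.38
1.4 22.79 [-0.2 -0.9 -1.3] [ 0.17  0.52 -0.02] [-0.21  0.14 -0.21] -2.42
2.0 23.04 [ 0.4  0.2 -1.8] [ 0.22  0.52 -0.  ] [-0.21  0.13 -0.23] -2.44
2.6 23.29 [-3.4  0.9  1.2] [0.4  0.74 0.04] [-0.33  0.24 -0.2 ] -2.47
3.2 23.54 [-11.3   1.    6.1] [0.38 1.35 0.03] [-1.25  0.65 -0.52] -2.49
stop contact
```

View pics/wrist10.png

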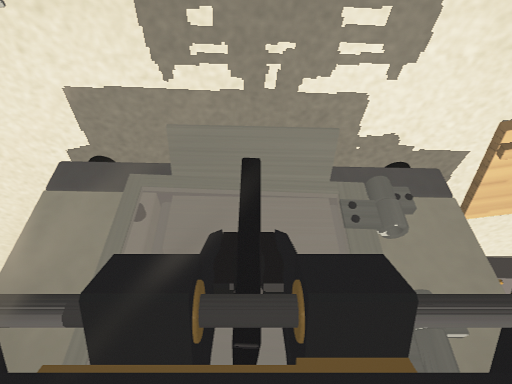

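View pics/top10.png

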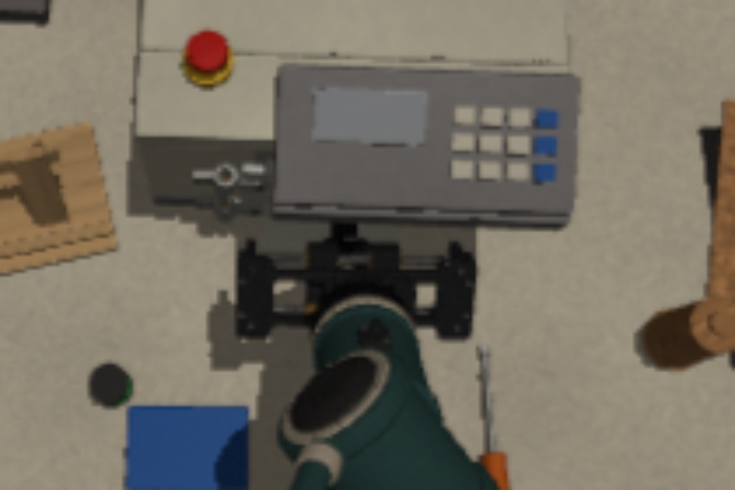

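```bash
python3 - <<'E'
from h import *
from cell import manip,cams
P=PIN+mm(-1.3,-.3,0)
p,r=doorpose(2.7,P[0],P[1],.0430); manip.move_linear(p,.02,r); manip.dwell(.3)
s=manip.state(); print(round(s["clock"],2),s["contact_force"].round(1),s["moment"].round(2))
manip.set_gripper(.04); manip.dwell(.3)
s=manip.state(); print(round(s["clock"],2),s["contact_force"].round(1),s["gripper_width"])
T=R.from_rotvec(s["tcp_rot"]).as_matrix()
manip.move_linear(s["tool_pos"]-T[:,0]*.06,.06)
s=manip.state(); print(round(s["clock"],2),s["contact_force"].round(1))
c=cams.capture("wrist"); c["st"]=s; np.save("wrist11.npy",c,allow_pickle=True); cv2.imwrite("pics/wrist11.png",c["image"])
E
```

```text
24.19 [-6.3  1.3  2.8] [0.26 1.   0.  ]
25.09 [-0.1 -0.1 -0.4] 0.03992442380764546
26.24 [ 0.7  0.2 -0.7]
```

View pics/wrist11.png

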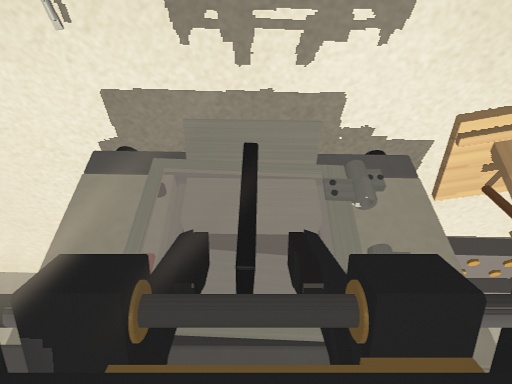

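```bash
python3 - <<'E'
from h import *
from cell import manip,cams
s=manip.state(); T=R.from_rotvec(s["tcp_rot"]).as_matrix()
manip.move_linear(s["tool_pos"]-T[:,0]*.06+np.array([-.02,0,0]),.12); manip.dwell(.2)
s=manip.state(); c=cams.capture("wrist"); c["st"]=s; np.save("wrist12.npy",c,allow_pickle=True)
cv2.imwrite("pics/wrist12.png",c["image"]); print(s["clock"])
Rn=Rz(1.4); on=np.array([.5935,-.0045,.045])
for cc in(np.load("wrist11.npy",allow_pickle=True).item(),c):
    W=cloud(cc,cc["st"]); D=((W-on)@Rn)*1000; x,y,z=[D[...,i] for i in range(3)]
    m=(abs(x)<12)&(y>-198)&(y<-16)&(abs(y+105)>15)&(z>3)&(z<155)
    P=D[m]
    for _ in range(5):
        A=np.c_[P[:,1],P[:,2],np.ones(len(P))]; q=np.linalg.lstsq(A,P[:,0],rcond=None)[0]; e=abs(P[:,0]-A@q); P=P[e<1.5]
    print("panel n",len(P),m.sum(),"yaw rel 1.4:",-np.degrees(q[0]).round(2),"pitch",np.degrees(q[1]).round(2),"x@hinge",(q@[0,80,1]).round(2))
    f=(x>8)&(x<17)&(((y>15)&(y<60))|((y>-215)&(y<-203)))&(z>0)&(z<190); F=D[f]
    A=np.c_[F[:,1],np.ones(len(F))]; k=np.linalg.lstsq(A,F[:,0],rcond=None)[0]; print("face",len(F),"yaw rel",-np.degrees(k[0]).round(2),"x",k[1].round(2))
    t=[]
    for k in([0,0,44],[0,0,20],[0,0,136]): t.append(proj(cc,on+Rn@mm(*k),cc["st"]).round(1).tolist())
    print(t)
cv2.imwrite("pics/w12z.png",cv2.resize(c["image"][120:290,120:420],None,fx=2.6,fy=2.6,interpolation=cv2.INTER_CUBIC))
E
```

```text
27.25
panel n 15164 16446 yaw rel 1.4: 0.2 pitch 0.07 x@hinge -1.17
face 4681 yaw rel 0.12 x 12.66
[[364.4, 201.9], [358.5, 181.6], [394.5, 305.1]]
panel n 11660 12817 yaw rel 1.4: 0.15 pitch 0.02 x@hinge -1.12
face 3407 yaw rel 0.13 x 12.62
[[339.6, 196.3], [335.8, 180.2], [357.6, 273.3]]
```

View pics/w12z.png

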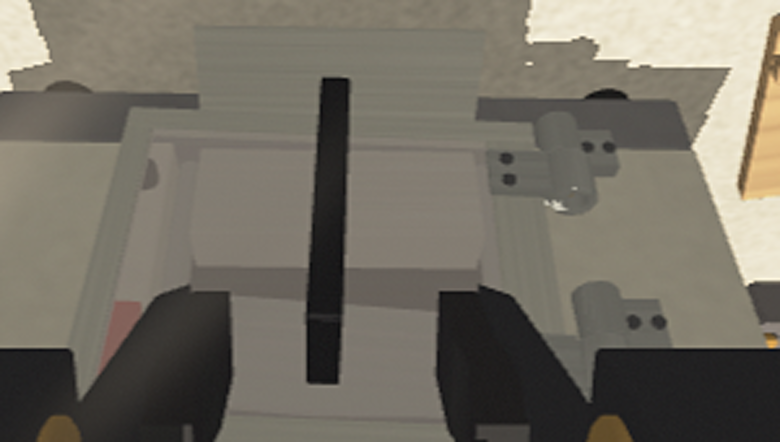

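```bash
python3 - <<'E'
from h import *
from cell import manip,cams
a=dict(np.load("scene0.npz",allow_pickle=True))["image"]; c=cams.capture("scene"); b=c["image"]
def cen(im,lo,hi,box):
    h=cv2.cvtColor(im,cv2.COLOR_BGR2HSV); m=cv2.inRange(h,lo,hi); k=np.zeros_like(m); k[box[0]:box[1],box[2]:box[3]]=1; mo=cv2.moments(m*k); return (mo["m10"]/mo["m00"],mo["m01"]/mo["m00"],mo["m00"]/255) if mo["m00"] else None
for n,lo,hi,bx in(("box",(105,120,40),(125,255,255),(175,240,300,360)),("driver",(3,150,80),(15,255,255),(95,135,305,355)),("twine",(5,60,40),(20,200,255),(40,85,260,282)),("spool",(0,0,0),(180,255,45),(222,248,300,325))):
    print(n,cen(a,lo,hi,bx),cen(b,lo,hi,bx))
cv2.imwrite("pics/scene13.png",b); print(manip.state()["clock"])
E
```

```text
box (328.2210820895522, 206.15578358208955, 1072.0) (328.2954333643989, 206.12581547064306, 1073.0)
driver (329.76142131979697, 112.83756345177665, 197.0) (315.7142857142857, 116.64285714285714, 14.0)
twine (269.6228373702422, 54.77508650519031, 289.0) (269.61764705882354, 60.1764705882353, 510.0)
spool (312.6919431279621, 233.45971563981044, 211.0) (312.575, 233.56, 200.0)
27.35
```

View pics/scene13.png

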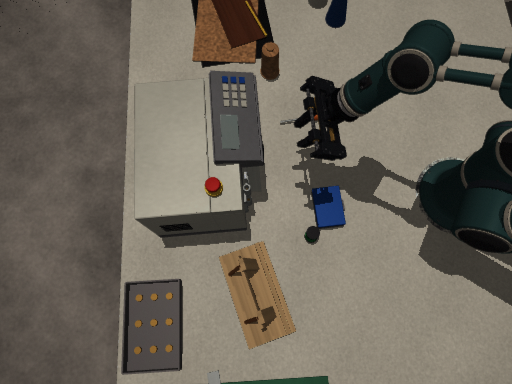

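```bash
python3 -c "
from cell import order,manip
order.close_job(); print(manip.state()['clock'])"
```

```text
the job is handed in; nothing more can be done
the job is handed in; nothing more can be done
```

The guard door is hung on both hinge pins and swung fully shut against its stops. I released it and handed the job in at about 27 s of the 61 s allowed.

**What I did:** I gripped the handle and raised the door along its own z off the stand. I brought it in from the front at about 60 degrees open and compared knuckles and pins in the wrist, scene and top pictures. That showed the knuckles about 1.3 mm off, so I corrected before lowering them on. They went down with no measurable side load until they touched the shoulders. The door then swung shut with under about 3 N until it met the stops. I pressed it on to about 11 N, eased back to about 7 N and let go.

**Last checks, after letting go:**
- **Shut:** the door is parallel to the cutter's front face within about 0.1 degrees and upright within 0.1 degrees.
- **Seated:** the lower knuckle sits on its boss with no visible gap. I could not see the upper knuckle's contact clearly in that last picture; both bores showed their pins when I lowered the door.
- **Clear:** the gripper is well away from the door and the wrist force reads about zero.
- **Other items:** the blade box and spool are within 0.2 pixel of where they started.
- **Not settled by measurement:** the screwdriver was mostly hidden under the arm, and its visible tip looks unmoved. The twine's colour-mask centre differed by about 5 pixels, and its mask area also grew from 289 to 510 pixels. I put that down to changed lighting, since the arm never went near it and it looks in place.

**Disagreement along the way:** the wrist camera's depth readings and its ray-to-plane estimates of the pins differed by 2 to 3 mm. I used the side-by-side comparison in the pictures instead.

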